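# Empty used sample tubes into the slotted sharps bin and close it

### The arm

A 7-joint arm with a two-finger parallel gripper is mounted at the origin on the work surface. World frame = base frame: x ahead of the robot, y to its left, z up, the work surface at z = 0. Lengths are in m, angles in rad, forces in N, time in s.
With the tool pointing down it reaches from about 0.4 to 0.85 m from the base axis. Payload 4.5 kg.
Tool frame: the origin (TCP) lies midway between the tips of the shut fingers; the grasp point (between the pads) lies hold_point_z behind it (hold_point_z is the distance from the TCP to the grasp point, in m); z points along the fingers, y is the line along which they close (so a half turn about z gives the same grasp; the last joint's range is limited). The gripper opens to 85 mm and grips with 20 to 120 N. Pads are 22 mm wide; open, the fingers measure 114 mm over their backs; the gripper's body (76 mm by 85 mm) begins 54 mm behind the grasp point. The pads swing forward as they close: fully open they stand 13 mm farther back than shut.
Start: joints at [-1.095, 0.689, -0.195, 1.565, 0.157, 0.902, -0.215], TCP at [0.267, 0.565, 0.231] pointing down, gripper open.
Joint ranges: [-3.01, 3.01], [-0.46, 2.08], [-1.47, 1.51], [0.13, 2.56], [-1, 4.14], [0.04, 2.09], [-2.66, 2.66]. Speed limits (rad/s): [2.57, 2.57, 3.14, 3.14, 3.14, 3.14, 3.14].

### API

Orientations are given as a 3x3 rotation matrix whose columns are the frame's x, y, z axes.
In Python, from workcell import observe, get_image, sign_off, hold_point_z gives the robot as it stands.
- The arm moves only by the tool jog_arm, never from a script. Its arguments are lists of equal length, an entry for each row: "travel": the shift along the tool's x, y, z in mm, a list of three; "turn": the turn about the tool's z in rad; "fingers": the finger opening in mm, from 0 to 85.4. In form: {"travel": [[dx, dy, dz], ...], "turn": [turn, ...], "fingers": [fingers, ...]}. A call has 1 to 12 rows; each row shifts and turns the commanded pose from where the row before left it, along the tool's axes as they then stand; what a row does not reach is not made up. A row lasts 1/8 s, in which the tool goes at most 62.5 mm and 10.7 degrees, less where a joint would pass 70% of its speed; a pose out of reach is approached as far as the arm can. A call is refused whole if a number of a shift passes 62.5 or a number of a turn 0.188, either way. A call with a gripper value outside its range is refused whole. The fingers move at their own pace and stop on an object; "newtons" is the grip in N (left out, the last holds). Time passes only in rows, so rows that do not move let the fingers close. It gives the time, the measured TCP pose, the force, the opening and the grip force at its end, in the units of the state.
- observe(): the state, without advancing time (a new reading comes with each control period).
- get_image(name): name is "scene" or "top" or "wrist"; returns a dict with "img" (480x640x3 uint8, red, green, blue), "z_map" (480x640 float32, m along the optical axis (not along the pixel's ray), 0 where there is no reading), "fov_y" (degrees; the focal length in pixels is half the picture's height over the tangent of half this angle, whatever the lens; pixels are square), "cx", "cy" (the principal point, pixels), "R" (3x3) and "t" (3): a world point X has camera coordinates R X + t. Camera axes: x right, y down, z forward; pixel columns grow to the right and rows downward; lengths in m; the calibration is good to about 2 mm. A picture is of the moment at which its call begins.
- sign_off(): hands the job in; it is judged then, once.
The state is a dict: "time": time; "joint_pos": joint angles; "qd": joint speeds; "tau": joint torques, N m; "ee_pos": TCP position; "orientation": TCP orientation; "force": force on the tool from outside, world axes, zero at the start; "ft_torque": the same for the moment, N m; "finger_gap": opening from 0.0 (shut) to 1.0 (fully open); "gripper_force": force on a finger pad.
Only numpy, scipy, OpenCV 4.12 (cv2) and the standard library are available. Lean on these libraries where they do the work, as an engineer would, in place of code of your own. Each camera call takes 0.05 s, during which the arm holds its last target. There are 200 camera calls.

### The job

Empty the three used glass tubes from the steel carrying tray into the sharps bin: turn the tray so that they lie along the slot and tip them in, without the fingers touching a tube and without any landing on the bench, then stand the empty tray upright on the bench again. Then close the bin with the loose cover: slip its lip under the keeper strip and pivot it down until the other edge snaps under the spring catch and it lies flat over the mouth. Leave the bottle, the tip box and the tube rack where they are.

Things in the scene. Friction and masses are not known exactly. Their poses are not given: they have to be found in the camera images.
- bin_mouth (a point): Centre of the mouth (60 mm in x, 150 in y) in the deck of the fixed, translucent sharps bin, at deck level, 130 mm above the bench. Bin 140 (x) by 200 mm (y). Axes: y along the slot, x from spring catch to keeper, z up. Grey hopper sides slope 20 mm down to an open slot 28 by 136 mm; below it the bin is empty. Fixed on the deck: keeper at +x, catch at -x.
- keeper_gap (a point): On the deck, mid-length at the open edge of the gap under the keeper, x = +39 mm from the mouth's centre; axes as the bin's. The keeper is a grey strip 120 mm long (y), reaching to x = 58 mm, its top 14 mm above the deck. The gap under it is 10 mm high, 11 mm deep (+x) and open towards the mouth.
- catch (a joint): Outward slide (m) of the bin's grey spring catch: 0 at rest, at most 0.009. 40 mm wide (y), 19 mm high; its nose reaches to x = -37 mm from the mouth's centre, its underside 6 mm above the deck, its top slopes steeply. The cover's rear edge pressed down on it with about 3 to 8 N pushes it out until it springs back over the edge. Two cheeks beside it, 16 mm high.
- cover_bar (a point): Centre of the grip bar of the loose white cover (140 g), which starts flat on the bench, bar up. Bar 12 mm thick (x), 90 long (y), 14 high, centre 33 mm above the underside. Plate 5 mm thick, x -42 (rear edge) to +36 mm, y +-86; the lip goes on to +48. Closed: axes parallel to the bin's, this point 33 mm above the mouth's centre. Fingers opened wide there meet keeper or catch.
- cover_lip (a point): Middle of the tip of the cover's lip, at its underside; axes as the bar's. The lip is 3.5 mm thick, 110 mm wide (y), its underside level with the plate's; the tip lies at x = +48 mm from the bar and 33 mm below its centre. The lip enters the keeper's gap with the rear edge raised up to about 20 degrees; pushed home, its tip is about 9 mm inside.
- tray_bar (a point): Centre of the black grip bar of the steel carrying tray (260 g), 73 mm above its underside. The bar runs along the tray's x, 118 mm long between two end plates, 12 mm thick (y), 14 high. The tray is 122 mm long (x), 84 wide (y), and stands upright on the bench at first. Both long sides are open under the bar, so it can be tipped to either side alike.
- tray_floor (a point): Centre of the tray's flat floor (inside, 42 mm wide, 3 mm thick), 70 mm below the bar. On both long sides the floor turns up into a plain flange sloping outward at 30 degrees, its edge 42 mm from the middle (y) and 15 mm above the tray's underside. Tilted sideways, the tubes start to roll over that edge a little past 30 degrees; by 50 all are out.
- tube1_mid (a point): Middle of a used glass sample tube with a grey stopper, round at both ends, 12 mm in diameter and 100 mm long along its x, about 12 g. It starts lying in the tray, along the tray's x, beside two others like it.
- tube2_mid (a point): Middle of a used glass sample tube with a grey stopper, round at both ends, 12 mm in diameter and 100 mm long along its x, about 12 g. It starts lying in the tray, along the tray's x, beside two others like it.
- tube3_mid (a point): Middle of a used glass sample tube with a grey stopper, round at both ends, 12 mm in diameter and 100 mm long along its x, about 12 g. It starts lying in the tray, along the tray's x, beside two others like it.
- bottle_mid (a point): Middle of a capped amber reagent bottle, 68 mm in diameter, 145 mm tall, standing on the bench. A bystander.
- tipbox_mid (a point): Middle of a black pipette tip box with clear lid, 84 mm (x) by 122 mm (y), 56 mm tall. A bystander.
- rack_mid (a point): Middle of a grey rack of small capped tubes, 60 mm (x) by 100 mm (y), 50 mm tall. A bystander.
There are look-alikes about, which are no part of the job. Leave any red look-alike of the part that bears tray_bar alone.

How it is judged:
On the way:
1. all three tubes have gone through the slot into the bin (z of each of tube1_mid, tube2_mid, tube3_mid in the frame of bin_mouth below -0.035 m and x of tube1_mid in the frame of bin_mouth between -0.068 and 0.068 m and y of tube1_mid in the frame of bin_mouth between -0.098 and 0.098 m and x of tube2_mid in the frame of bin_mouth between -0.068 and 0.068 m and y of tube2_mid in the frame of bin_mouth between -0.098 and 0.098 m and x of tube3_mid in the frame of bin_mouth between -0.068 and 0.068 m and y of tube3_mid in the frame of bin_mouth between -0.098 and 0.098 m), for 0.2 s.
At the end, for the whole second after the job is handed in: All three tubes lie in the bin; the cover lies flat on the deck (3 degrees), over the mouth (5 mm across, 10 mm along the slot), lip under the keeper, catch sprung back over its rear edge; the empty tray stands upright on the bench; all released and at rest (all of step 1 and angle between the z axis of cover_bar and the z axis of bin_mouth, either way round below 0.06 rad and angle between cover_bar's own z axis and vertical below 0.2 rad and angle between the y axis of cover_bar and the y axis of bin_mouth, either way round below 0.08 rad and z of cover_bar in the frame of bin_mouth between 0.028 and 0.038 m and x of cover_bar in the frame of bin_mouth between -0.006 and 0.005 m and y of cover_bar in the frame of bin_mouth between -0.01 and 0.01 m and value of joint catch below 0.003 m and angle between tray_bar's own z axis and vertical below 0.08 rad and height (world z) of tray_bar below 0.079 m and linear speed of each of tray, cover below 0.02 m/s); the robot touches nothing.
It fails at once if a gripper finger touches a tube (contact force between the fingers and tube1 above 1 N or contact force between the fingers and tube2 above 1 N or contact force between the fingers and tube3 above 1 N).
It fails at once if a tube lands on the bench ((height (world z) of tube1_mid below 0.05 m and horizontal distance between tube1_mid and tray_bar above 0.09 m and not (z of tube1_mid in the frame of bin_mouth below -0.035 m and x of tube1_mid in the frame of bin_mouth between -0.068 and 0.068 m and y of tube1_mid in the frame of bin_mouth between -0.098 and 0.098 m)) or (height (world z) of tube2_mid below 0.05 m and horizontal distance between tube2_mid and tray_bar above 0.09 m and not (z of tube2_mid in the frame of bin_mouth below -0.035 m and x of tube2_mid in the frame of bin_mouth between -0.068 and 0.068 m and y of tube2_mid in the frame of bin_mouth between -0.098 and 0.098 m)) or (height (world z) of tube3_mid below 0.05 m and horizontal distance between tube3_mid and tray_bar above 0.09 m and not (z of tube3_mid in the frame of bin_mouth below -0.035 m and x of tube3_mid in the frame of bin_mouth between -0.068 and 0.068 m and y of tube3_mid in the frame of bin_mouth between -0.098 and 0.098 m))).
It fails at once if the bottle, tip box or tube rack is pushed more than 15 mm or upset (distance of any of bottle_mid, tipbox_mid, rack_mid from where it was at the start of the episode above 0.015 m).
It also fails if it takes over 72 s, if anything falls off the work surface, if the arm or the gripper's body presses on something with over 40 N, if the wrist force passes 120 N, or if a joint passes its speed limit or range.

## Working session

There is one attempt and no reset: what is moved stays moved. The work goes in short steps, Python scripts to look and compute and a tool call to move; the robot and the scene stay as the last step left them, time stands still between calls to the robot, and variables do not carry over. Pictures are saved under pics/ and viewed, at most 10 in all, crops included, and the job is handed in when it is done.

Besides the shell and the picture viewer there is one more tool, called after "Call:" as name(argument=value, ...) on one line, values as JSON. jog_arm: Moves the arm, as the interface text tells. Its arguments: {"type":"object","properties":{"travel":{"type":"array"},"turn":{"type":"array"},"fingers":{"type":"array"},"newtons":{"type":"number"}},"required":["travel","turn","fingers"]}

```bash
ls; mkdir -p pics
cat > h.py <<'E'
import numpy as np, cv2
from workcell import observe, get_image, sign_off, hold_point_z
def px(c,u,v,z=None):
    f=240/np.tan(np.radians(c["fov_y"])/2)
    d=np.array([(u-c["cx"])/f,(v-c["cy"])/f,1.0]); R=np.array(c["R"]);t=np.array(c["t"])
    if z is None: return R.T@(d*c["z_map"][int(v),int(u)]-t)
    o=-R.T@t; w=R.T@d; return o+w*(z-o[2])/w[2]
def cloud(c):
    f=240/np.tan(np.radians(c["fov_y"])/2)
    v,u=np.mgrid[:480,:640]; Z=c["z_map"]
    P=np.stack([(u-c["cx"])/f*Z,(v-c["cy"])/f*Z,Z],-1)
    W=(P-np.array(c["t"]))@np.array(c["R"]); W[Z<=0]=np.nan; return W
def save(c,n): cv2.imwrite("pics/"+n,c["img"][:,:,::-1])
E
python3 - <<'E'
from h import *
import pickle
o=observe(); print(o, hold_point_z() if callable(hold_point_z) else hold_point_z)
for n in ("top","scene"):
    c=get_image(n); save(c,n+"0.png"); pickle.dump(c,open(n+"0.pkl","wb")); print(n,c["fov_y"],-np.array(c["R"]).T@np.array(c["t"]))
E
```

```text
pics
{'time': 0.0, 'joint_pos': array([-1.09521636,  0.69002189, -0.19448186,  1.56636909,  0.15730864,
        0.90251751, -0.21509751]), 'qd': array([-0.0012092 ,  0.00022585, -0.00059155,  0.00017723, -0.00059957,
        0.0013845 , -0.00137176]), 'tau': array([ 1.12837311e-03, -5.39608169e+01, -1.26661576e+00, -1.58530086e+01,
        8.96551501e-03,  9.49816749e-03,  7.05608031e-06]), 'ee_pos': array([0.26699711, 0.56435662, 0.23045292]), 'orientation': array([[-9.04022291e-01,  4.27484795e-01, -6.69201588e-04],
       [ 4.27485286e-01,  9.04020505e-01, -1.80477946e-03],
       [-1.66543822e-04, -1.91763470e-03, -9.99998147e-01]]), 'force': array([ 0.59412816, -0.19732585,  0.6415892 ]), 'ft_torque': array([-2.53086144e-02,  6.41856965e-05, -1.93625739e-02]), 'gripper_force': 0.0, 'finger_gap': 0.9989103428690854} 0.0187
top 42.96390057581178 [0.2804011  0.0651326  1.40503371]
scene 57.164798124670185 [1.14769111 0.53086358 0.63291208]
```

View pics/top0.png

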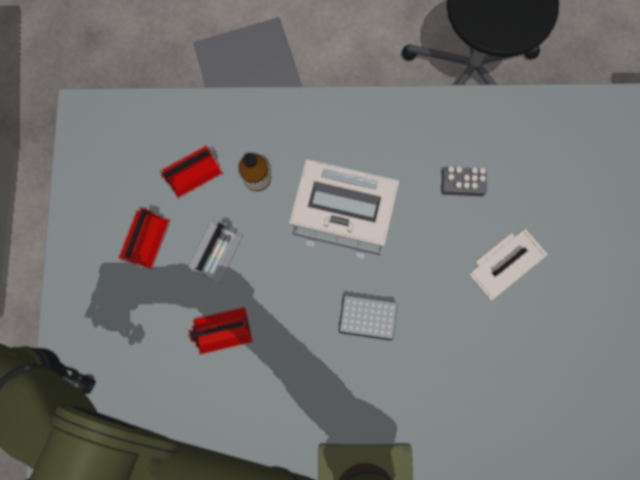

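View pics/scene0.png

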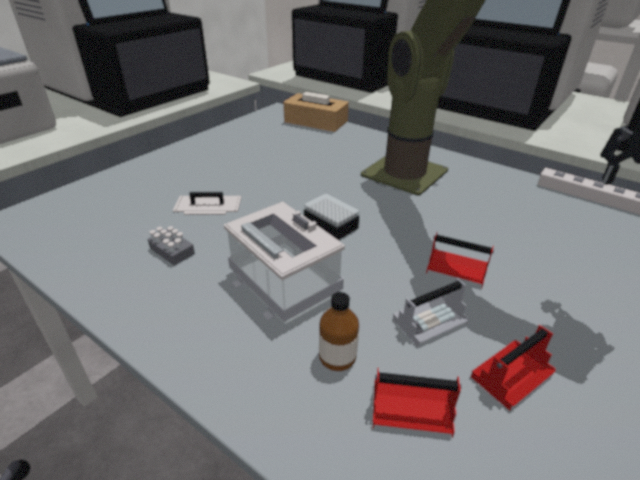

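The top view shows the bin at about (343,203), with the keeper on its far side and the catch at (340,222). The steel tray is at (216,248), the cover at (508,262) with its lip to the upper left, and the red trays are the look-alikes. Next I'll measure with depth masks.

Run:
```python
from h import *
import pickle
c=pickle.load(open("top0.pkl","rb")); W=cloud(c)
def rect(box,lo,hi,name):
    u0,v0,u1,v1=box; S=W[v0:v1,u0:u1].reshape(-1,3); S=S[(S[:,2]>lo)&(S[:,2]<hi)]
    r=cv2.minAreaRect((S[:,:2]*1000).astype(np.float32)); print(name,len(S),np.round(r[0],1),np.round(r[1],1),round(r[2],1),"mean",np.round(S.mean(0),4), "medz",np.median(S[:,2]).round(4))
    q=cv2.PCACompute(S[:,:2].astype(np.float32),mean=None); print("  axis",np.degrees(np.arctan2(q[1][0][1],q[1][0][0])).round(1))
rect((285,150,405,255),.122,.138,"deck")
rect((285,150,405,255),.139,.16,"keeper/catch")
rect((300,155,400,195),.139,.16,"keeper")
rect((320,212,360,240),.139,.16,"catch")
rect((185,215,250,285),.060,.095,"traybar")
rect((185,215,250,285),.006,.095,"tray")
rect((465,225,555,300),.018,.06,"coverbar")
rect((465,225,555,300),.002,.06,"cover")
rect((465,225,555,300),-.01,.01,"bench")
for n,b,lo,hi in (("bottle",(235,145,275,195),.05,.2),("tipbox",(335,285,400,345),.02,.1),("rack",(438,160,492,200),.02,.1)): rect(b,lo,hi,n)
```

```text
deck 4435 [622.   42.3] [208.6 150.3] 76.0 mean [0.616  0.0428 0.1311] medz 0.1313
  axis 76.4
keeper/catch 693 [620.9  45.4] [189.9 123.6] 75.3 mean [0.643  0.0368 0.1465] medz 0.1464
  axis -13.6
keeper 505 [671.   35.1] [195.   54.6] 86.7 mean [0.6688 0.0306 0.1459] medz 0.1458
  axis 76.3
catch 187 [573.4  55.7] [62.9 26.2] 74.9 mean [0.5739 0.0541 0.1483] medz 0.1482
  axis 76.3
traybar 394 [534.9 339.8] [ 25.1 128.3] 65.7 mean [0.534  0.3402 0.0801] medz 0.0806
  axis -24.7
tray 2003 [541.2 338.1] [166.9 152.9] 0.8 mean [0.5366 0.339  0.0266] medz 0.0147
  axis -19.5
coverbar 237 [ 507.  -335.4] [12.2 93.2] 38.4 mean [ 0.5049 -0.3322  0.041 ] medz 0.042
  axis 128.1
cover 4589 [ 508.8 -342.8] [214.6 174.6] 89.7 mean [ 0.5076 -0.3386  0.0078] medz 0.0057
  axis 110.3
bench 6077 [ 509.6 -343.7] [217.  175.6] 89.8 mean [ 0.5086 -0.3427  0.0034] medz 0.0034
  axis 93.1
bottle 843 [712.8 246.5] [67.2 66.1] 69.6 mean [0.7038 0.2428 0.1067] medz 0.1045
  axis 111.8
tipbox 2081 [380.3 -10.3] [121.9  84.4] 81.8 mean [ 0.3784 -0.0093  0.0566] medz 0.0576
  axis 81.2
rack 1126 [ 698.8 -240. ] [100.1  62.5] 87.5 mean [ 0.6953 -0.2379  0.0374] medz 0.0339
  axis 85.2
```

Run:
```python
from h import *
import pickle
c=pickle.load(open("top0.pkl","rb"))
a=cv2.resize(c["img"][150:260,285:405],(400,367),interpolation=cv2.INTER_CUBIC)
b=cv2.resize(c["img"][205:295,175:260],(347,367),interpolation=cv2.INTER_CUBIC)
cv2.imwrite("pics/crop1.png",np.hstack([a,b])[:,:,::-1])
```

```text
(no output)
```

View pics/crop1.png

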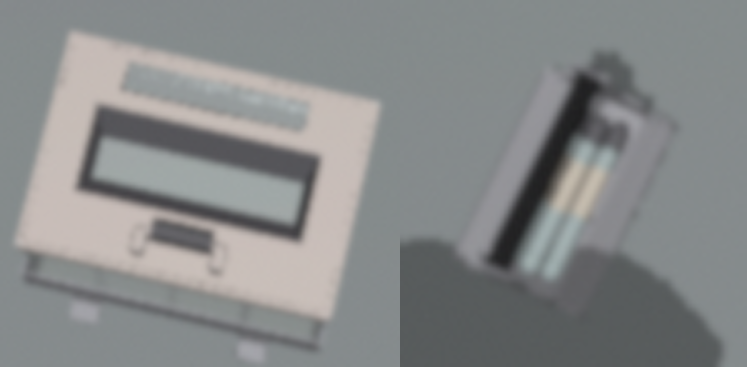

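The crop confirms the bin's layout: keeper at the top, catch at the bottom, slot along its long axis. In the tray, the tubes lie beside the black bar.

The tool stays vertical, so the tray has to pivot in a light grip. I'll rest its +x floor corner on the keeper to lever it over. First I go to the tray.

Call:
jog_arm(travel=[[-42,-11,0],[-42,-11,0],[-42,-11,0],[-42,-11,0],[-42,-11,0],[-42,-11,0],[-42,-11,0],[-42,-11,0],[0,0,0],[0,0,0]], turn=[0,0,0,0,0,0,0,0,0,0], fingers=[85,85,85,85,85,85,85,85,85,85], newtons=20)

```text
time: 1.35
ee_pos: [0.5325, 0.3423, 0.2309]
orientation: [[-0.904, 0.427, -0.001], [0.427, 0.904, 0.0], [0.002, -0.0, -1.0]]
force: [0.0, -0.3, 0.4]
finger_gap: 0.993
gripper_force: 0.0
```

Run:
```python
from h import *
c=get_image("wrist"); save(c,"w1.png"); W=cloud(c)
S=W.reshape(-1,3); S=S[(S[:,2]>.072)&(S[:,2]<.09)&(abs(S[:,0]-.535)<.12)&(abs(S[:,1]-.34)<.12)]
r=cv2.minAreaRect((S[:,:2]*1000).astype(np.float32)); print(len(S),r,S.mean(0))
o=observe(); R=o["orientation"]; print(o["ee_pos"],R[:,1])
print("tool delta",R.T@(np.array([.535,.34,.055])-o["ee_pos"]))
```

```text
2184 ((532.4124145507812, 342.1621398925781), (25.647001266479492, 128.39894104003906), 65.47926330566406) [0.52887079 0.34385091 0.08049826]
[0.53191806 0.34307461 0.23102685] [4.25705838e-01 9.04861611e-01 6.89556105e-05]
tool delta [-0.00440686 -0.00148223  0.17601928]
```

View pics/w1.png

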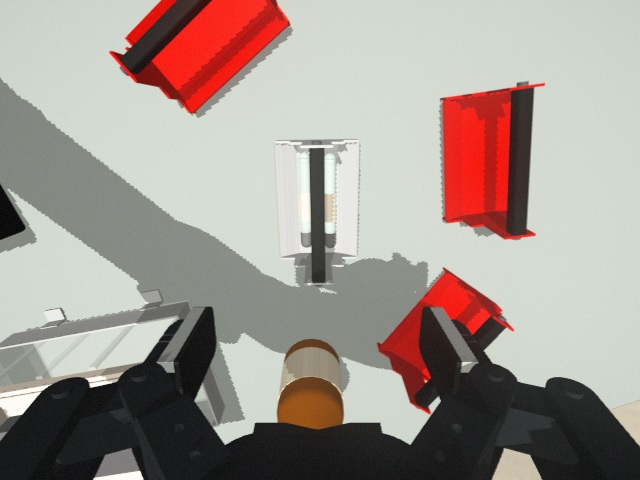

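The wrist view shows the steel tray's bar upright at (317,215), centred between the fingers. The tubes lie on both sides below it. Position agrees with the first measurement to 3 mm, so I go down and grip.

Call:
jog_arm(travel=[[-2,0,40],[0,0,40],[0,0,40],[0,0,36],[0,0,20],[0,0,0],[0,0,0],[0,0,0],[0,0,0],[0,0,0],[0,0,0],[0,0,0]], turn=[0,0,0,0,0,0,0,0,0,0,0,0], fingers=[85,85,85,85,85,85,10,10,5,0,0,0], newtons=20)

```text
time: 2.9
ee_pos: [0.5354, 0.3409, 0.0559]
orientation: [[-0.904, 0.428, 0.001], [0.428, 0.904, 0.0], [-0.0, 0.0, -1.0]]
force: [-0.4, -0.7, 5.7]
finger_gap: 0.135
gripper_force: 20.7
```

Call:
jog_arm(travel=[[0,0,-15],[0,0,-35],[0,0,-40],[0,0,-40],[0,0,-30],[0,0,-10],[-10,-10,0],[-20,-20,0],[-27,-28,0],[-27,-28,0],[-27,-28,0],[-27,-28,0]], turn=[0,0,0,0,0,0,0,0,0,0,0,0], fingers=[0,0,0,0,0,0,0,0,0,0,0,0], newtons=40)

```text
time: 4.4
ee_pos: [0.5984, 0.1503, 0.2231]
orientation: [[-0.904, 0.428, -0.004], [0.428, 0.904, -0.002], [0.002, -0.004, -1.0]]
force: [0.2, -0.3, -3.2]
finger_gap: 0.133
gripper_force: 39.5
```

Call:
jog_arm(travel=[[-27,-28,0],[-27,-28,0],[-20,-20,0],[-11,-11,0],[0,0,0],[0,0,0],[0,0,0],[0,0,0],[0,0,0],[0,0,0],[0,0,0],[0,0,0]], turn=[0,0,0,0.05,0.1,0.17,0.18,0.18,0.18,0.18,0.17,0.12], fingers=[0,0,0,0,0,0,0,0,0,0,0,0])

```text
time: 5.9
ee_pos: [0.6378, 0.0394, 0.224]
orientation: [[0.204, 0.979, -0.003], [0.979, -0.204, 0.0], [-0.0, -0.003, -1.0]]
force: [-1.2, -0.4, -4.1]
finger_gap: 0.13
gripper_force: 39.5
```

```bash
cat >> h.py <<'E'
a=np.radians(-13.8); U=np.array([np.cos(a),np.sin(a)]); V=np.array([-np.sin(a),np.cos(a)]); C=np.array([.622,.042])
def binf(p): p=np.asarray(p); return np.array([(p[:2]-C)@U,(p[:2]-C)@V,p[2]-.131])*1000
def st():
    o=observe(); R=o["orientation"]; p=o["ee_pos"]-R[:,2]*hold_point_z
    print("t",o["time"],"grasp bin-frame",binf(p).round(1),"tooly deg",np.degrees(np.arctan2(R[1,1],R[0,1])).round(2),"q",o["joint_pos"].round(2),"F",o["force"].round(1),"gap",round(o["finger_gap"]*85.4,1),o["gripper_force"])
    return o
E
python3 - <<'E'
from h import *
st(); c=get_image("scene"); cv2.imwrite("pics/s1.png",cv2.resize(c["img"][120:360,170:490],(800,600),interpolation=cv2.INTER_CUBIC)[:,:,::-1])
c=get_image("top"); W=cloud(c); S=W[140:260,280:410].reshape(-1,3)
E
```

```text
t 5.9 grasp bin-frame [ 16.    1.3 111.7] tooly deg -11.79 q [-0.2   0.72  0.12  1.54 -0.1   0.9  -0.25] F [-1.2 -0.4 -4.1] gap 11.1 39.456342458724976
```

View pics/s1.png

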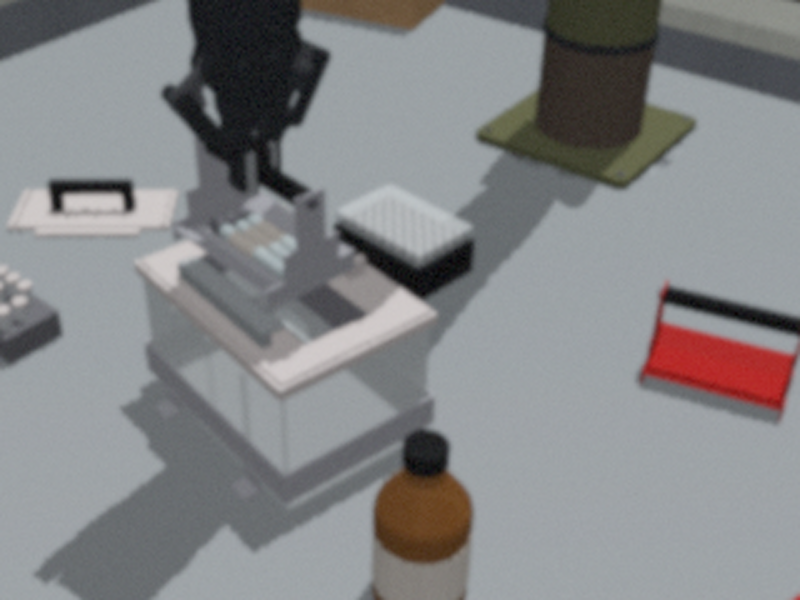

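The scene view shows the tray upright over the bin, tubes still lying on its floor. I align it, relax the grip and start levering on the keeper.

Call:
jog_arm(travel=[[0,2,8],[0,0,8],[0,0,6],[0,0,0],[0,-2,2],[0,-2,1],[0,-2,1],[0,-2,1],[0,-2,2],[0,-2,1],[0,-3,2],[0,0,0]], turn=[0.035,0,0,0,0,0,0,0,0,0,0,0], fingers=[0,0,0,0,0,0,0,0,0,0,0,0], newtons=20)

```text
time: 7.5
ee_pos: [0.6292, 0.0426, 0.1953]
orientation: [[0.232, 0.973, 0.008], [0.973, -0.232, 0.001], [0.003, 0.007, -1.0]]
force: [3.8, 1.7, 6.2]
finger_gap: 0.13
gripper_force: 47.2
```

Run:
```python
from h import *
st(); c=get_image("scene"); cv2.imwrite("pics/s2.png",cv2.resize(c["img"][180:300,210:370],(800,600),interpolation=cv2.INTER_CUBIC)[:,:,::-1])
```

```text
t 7.5 grasp bin-frame [ 6.7  2.2 83. ] tooly deg -13.44 q [-0.21  0.74  0.12  1.6  -0.11  0.8  -0.27] F [3.8 1.7 6.2] gap 11.1 47.18023846624419
```

View pics/s2.png

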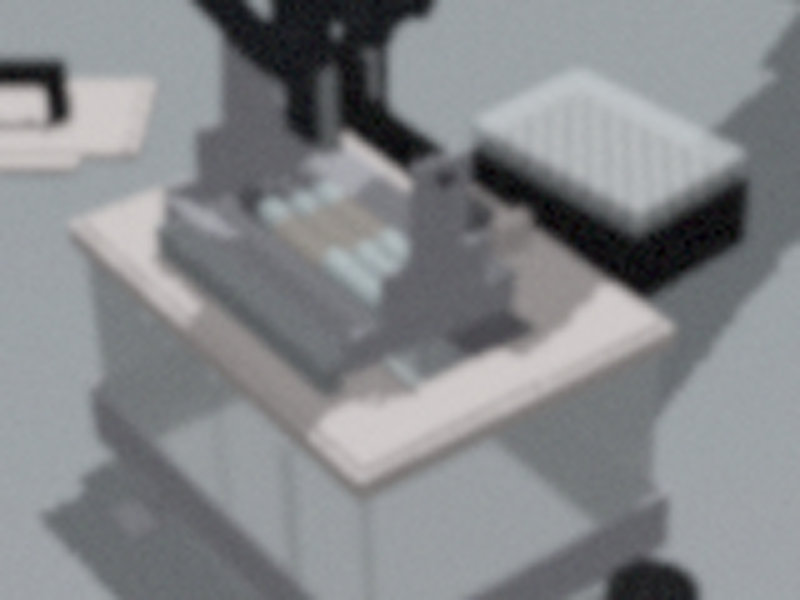

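Not tilted yet: gap still 11.1 mm, and the flange is pressing on the keeper at about 10 N. I'll press down further.

Call:
jog_arm(travel=[[0,1,2],[0,1,2],[0,0,2],[0,0,2],[0,-1,2],[0,-2,2],[0,-2,1],[0,0,0]], turn=[0,0,0,0,0,0,0,0], fingers=[0,0,0,0,0,0,0,0], newtons=20)

```text
time: 8.55
ee_pos: [0.6222, 0.0445, 0.1895]
orientation: [[0.233, 0.973, 0.002], [0.973, -0.233, 0.004], [0.005, 0.001, -1.0]]
force: [-22.8, 3.0, 59.6]
finger_gap: 0.134
gripper_force: 82.2
```

Run:
```python
from h import *
st(); c=get_image("top"); W=cloud(c)
S=W[140:260,280:410].reshape(-1,3); B=np.array([binf(p) for p in S[np.isfinite(S[:,0])]])
# profile: strips at |y| 20..50, x vs height
for x in range(-70,75,6):
    m=(abs(B[:,0]-x)<3)&(abs(B[:,1])<52)
    if m.sum(): print(x,m.sum(),np.percentile(B[m,2],[5,25,50,75,95]).round(0))
```

```text
t 8.55 grasp bin-frame [-0.4  2.4 77.2] tooly deg -13.46 q [-0.21  0.74  0.12  1.62 -0.12  0.78 -0.27] F [-22.8   3.   59.6] gap 11.4 82.19253972172737
-70 181 [-23. 498. 519. 525. 528.]
-64 173 [451. 500. 513. 518. 522.]
-58 167 [456. 493. 506. 512. 516.]
-52 160 [460. 487. 501. 506. 509.]
-46 96 [403. 464. 484. 498. 504.]
-40 36 [410. 461. 482. 488. 493.]
-34 29 [414. 420. 461. 476. 481.]
-28 29 [421. 458. 461. 463. 467.]
-4 3 [83. 83. 83. 84. 84.]
2 7 [80. 82. 85. 86. 88.]
```

The grip doesn't back-drive: the force rose to 60 N, and the low flange is touching the catch. I'll back off and instead open the fingers in small steps, so the gap sets how far the bar can tilt.

Call:
jog_arm(travel=[[0,0,-8],[0,2,-8],[0,6,-7],[0,8,0],[0,0,0]], turn=[0,0,0,0,0], fingers=[0,0,0,0,0], newtons=20)

```text
time: 9.22
ee_pos: [0.6391, 0.0381, 0.2022]
orientation: [[0.235, 0.972, -0.001], [0.972, -0.235, -0.0], [-0.001, -0.001, -1.0]]
force: [-0.8, -0.1, -3.0]
finger_gap: 0.129
gripper_force: 49.2
```

Run:
```python
from h import *
st()
```

```text
t 9.225 grasp bin-frame [17.5  0.3 89.9] tooly deg -13.56 q [-0.2   0.74  0.12  1.56 -0.11  0.85 -0.27] F [-0.8 -0.1 -3. ] gap 11.0 49.192269779741764
```

Call:
jog_arm(travel=[[0,0,3],[0,0,2],[0,-2,1],[0,-2,1],[0,-2,1],[0,-2,1],[0,-3,1],[0,0,0]], turn=[0,0,0,0,0,0,0,0], fingers=[0,0,12,12.5,13,13.5,14,14], newtons=20)

```text
time: 10.22
ee_pos: [0.6278, 0.0412, 0.1933]
orientation: [[0.234, 0.972, -0.0], [0.972, -0.234, -0.0], [-0.0, -0.0, -1.0]]
force: [-1.8, -3.1, 3.9]
finger_gap: 0.166
gripper_force: 9.0
```

Run:
```python
from h import *
st(); c=get_image("scene"); cv2.imwrite("pics/s3.png",cv2.resize(c["img"][180:300,210:370],(800,600),interpolation=cv2.INTER_CUBIC)[:,:,::-1])
```

```text
t 10.225 grasp bin-frame [ 5.8  0.6 81. ] tooly deg -13.52 q [-0.2   0.74  0.12  1.6  -0.11  0.81 -0.27] F [-1.8 -3.1  3.9] gap 14.2 9.02265097014606
```

View pics/s3.png

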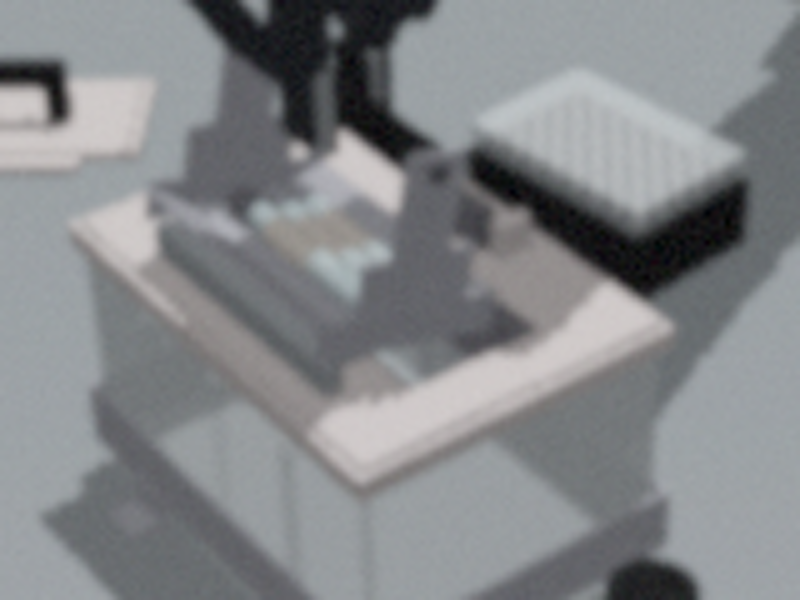

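It is tilting, about 10°, with low forces and the tubes still inside. Continuing.

Call:
jog_arm(travel=[[0,-2,1],[0,-2,1],[0,-2,1],[0,-2,1],[0,-2,2],[0,-2,1],[0,-2,2],[0,-1,1],[0,0,0]], turn=[0,0,0,0,0,0,0,0,0], fingers=[14.4,14.8,15.2,15.6,16,16.3,16.6,16.8,16.8], newtons=20)

```text
time: 11.4
ee_pos: [0.6134, 0.0453, 0.1832]
orientation: [[0.233, 0.972, -0.0], [0.972, -0.233, 0.001], [0.001, -0.0, -1.0]]
force: [-1.9, 1.9, -0.2]
finger_gap: 0.196
gripper_force: 1.2
```

Run:
```python
from h import *
st(); c=get_image("scene"); cv2.imwrite("pics/s4.png",cv2.resize(c["img"][180:300,210:370],(800,600),interpolation=cv2.INTER_CUBIC)[:,:,::-1])
```

```text
t 11.4 grasp bin-frame [-9.1  1.1 70.9] tooly deg -13.5 q [-0.21  0.73  0.12  1.65 -0.11  0.76 -0.28] F [-1.9  1.9 -0.2] gap 16.8 1.2180822808295488
```

View pics/s4.png

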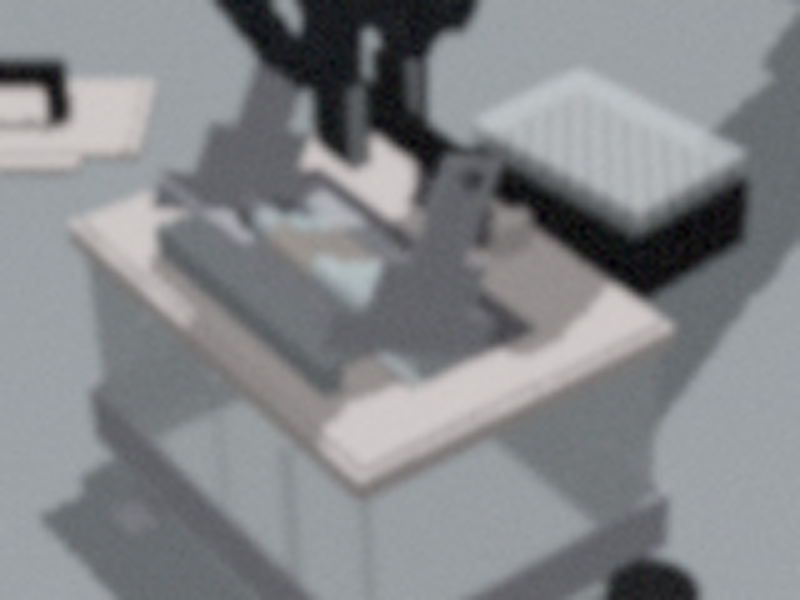

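The tray is at roughly 20–25°, the bar still between the fingers at (385,140), tubes still inside. I keep my last pictures in reserve and measure the tilt from the depth data.

```bash
cat >> h.py <<'E'
def binc(c):
    W=cloud(c); P=W.copy(); P[...,0]=((W[...,:2]-C)@U)*1000; P[...,1]=((W[...,:2]-C)@V)*1000; P[...,2]=(W[...,2]-.131)*1000; return P
def plate():
    c=get_image("scene"); P=binc(c); g=c["img"].astype(int)
    m=(abs(P[...,1]-62)<5)&(P[...,2]>4)&(P[...,2]<110)&(abs(P[...,0])<90)
    S=P[m]; r=cv2.convexHull(S[:,[0,2]].astype(np.float32)); print("plate",len(S),S.mean(0).round(1)); h=cv2.approxPolyDP(r,2.5,True)[:,0]; print(h.round(0).tolist())
    m=(g.max(-1)<45)&(abs(P[...,1])<58)&(P[...,2]>20)&(P[...,2]<100)&(abs(P[...,0])<60)
    for lo,hi in ((-58,-25),(-25,-12),(12,25),(25,58)):
        k=m&(P[...,1]>lo)&(P[...,1]<hi); 
        if k.sum(): print("dark",lo,k.sum(),np.median(P[k],0).round(1),"zmax",P[k][:,2].max().round(1))
    return c,P
E
python3 - <<'E'
from h import *
plate()
E
```

```text
plate 747 [12.6 62.8 37. ]
[[53.0, 4.0], [58.0, 27.0], [54.0, 39.0], [1.0, 83.0], [-23.0, 74.0], [-21.0, 5.0]]
dark 12 35 [-6.7 17.  78.6] zmax 99.5
dark 25 54 [-5.9 38.8 77.4] zmax 82.3
```

The plate geometry gives about 25°, with the bar where expected and the floor on the keeper edge. The gap-to-angle model fits, so I continue to about 50°.

Call:
jog_arm(travel=[[0,-1,1],[0,-2,2],[0,-1,1],[0,-2,2],[0,-1,2],[0,-2,2],[0,-2,2],[0,-2,2],[0,-2,2],[0,0,0]], turn=[0,0,0,0,0,0,0,0,0,0], fingers=[17,17.2,17.5,17.8,18,18.2,18.4,18.5,18.6,18.6], newtons=20)

```text
time: 12.75
ee_pos: [0.5985, 0.0479, 0.167]
orientation: [[0.234, 0.972, -0.001], [0.972, -0.234, -0.0], [-0.001, -0.001, -1.0]]
force: [-1.5, -0.6, -0.3]
finger_gap: 0.218
gripper_force: 0.9
```

Run:
```python
from h import *
st(); plate()
```

```text
t 12.75 grasp bin-frame [-24.2   0.2  54.7] tooly deg -13.53 q [-0.22  0.74  0.11  1.71 -0.12  0.7  -0.28] F [-1.5 -0.6 -0.3] gap 18.6 0.8922640699893236
plate 639 [ 7.  62.4 31.3]
[[54.0, 7.0], [51.0, 36.0], [44.0, 42.0], [-17.0, 68.0], [-23.0, 67.0], [-38.0, 53.0], [-13.0, 5.0]]
dark -25 2 [-37.3 -12.3  86.5] zmax 87.5
dark 12 50 [-22.6  13.2  64.1] zmax 99.9
dark 25 64 [-21.8  39.7  60.4] zmax 65.4
```

Call:
jog_arm(travel=[[0,-2,1],[0,-2,2],[0,-2,1],[0,-1,1],[0,0,0],[0,0,0],[0,0,0]], turn=[0,0,0,0,0,0,0], fingers=[19,19,19.3,19.3,19.3,19.3,19.3], newtons=20)

```text
time: 13.68
ee_pos: [0.5922, 0.0499, 0.1623]
orientation: [[0.234, 0.972, -0.0], [0.972, -0.234, 0.0], [0.0, -0.0, -1.0]]
force: [-1.6, 0.4, 1.1]
finger_gap: 0.225
gripper_force: 0.9
```

Run:
```python
from h import *
st(); c,P=plate()
cv2.imwrite("pics/s5.png",np.hstack([cv2.resize(c["img"][190:320,220:350],(600,600),interpolation=cv2.INTER_CUBIC)])[:,:,::-1])
```

```text
t 13.675 grasp bin-frame [-30.9   0.6  50. ] tooly deg -13.52 q [-0.22  0.74  0.11  1.74 -0.12  0.67 -0.29] F [-1.6  0.4  1.1] gap 19.3 0.899087330326438
plate 591 [ 4.6 62.3 27.2]
[[55.0, 4.0], [49.0, 33.0], [40.0, 43.0], [-30.0, 58.0], [-48.0, 36.0], [-14.0, 4.0]]
dark -25 2 [-45.1 -13.5  82.2] zmax 85.2
dark 12 98 [-27.5  13.7  82.8] zmax 100.0
dark 25 76 [-28.8  38.3  48.3] zmax 52.8
```

View pics/s5.png

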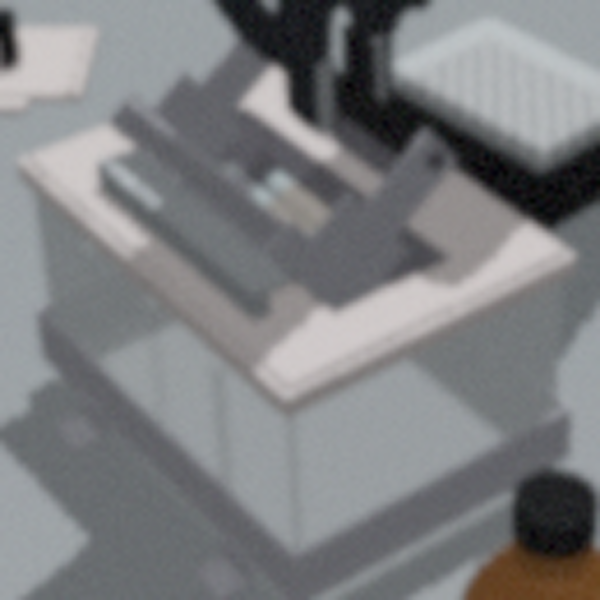

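Tilt is now about 50°. The tubes at (285,200) have rolled to the low edge, against the hopper side. I'll clamp the bar on its diagonal and lift a little towards +x so they drop into the slot.

Call:
jog_arm(travel=[[0,0,3],[0,0,2],[0,0,0],[0,0,0],[0,0,0]], turn=[0,0,0,0,0], fingers=[19.3,19.3,17,15,13], newtons=25)

```text
time: 14.35
ee_pos: [0.5915, 0.0501, 0.1571]
orientation: [[0.234, 0.972, -0.001], [0.972, -0.234, 0.0], [-0.0, -0.001, -1.0]]
force: [-5.4, 1.7, 1.5]
finger_gap: 0.193
gripper_force: 24.3
```

Run:
```python
from h import *
st(); plate()
```

```text
t 14.35 grasp bin-frame [-31.5   0.6  44.8] tooly deg -13.52 q [-0.22  0.75  0.11  1.74 -0.12  0.66 -0.28] F [-5.4  1.7  1.5] gap 16.5 24.34642642736435
plate 586 [ 4.7 62.3 27. ]
[[55.0, 7.0], [50.0, 35.0], [36.0, 44.0], [-32.0, 57.0], [-46.0, 34.0], [-17.0, 4.0], [52.0, 4.0]]
dark -25 2 [-13.9 -13.1  99.5] zmax 99.8
dark 12 110 [-25.9  15.6  92.1] zmax 99.7
dark 25 76 [-29.7  37.2  48.1] zmax 52.8
```

Call:
jog_arm(travel=[[0,1,-2],[0,1,-3],[0,2,-3],[0,2,-4],[0,2,-4],[0,2,-4],[0,0,0],[0,0,0],[0,0,0]], turn=[0,0,0,0,0,0,0,0,0], fingers=[13,13,13,13,13,13,13,13,13], newtons=25)

```text
time: 15.52
ee_pos: [0.6016, 0.0476, 0.1771]
orientation: [[0.234, 0.972, -0.0], [0.972, -0.234, 0.0], [-0.0, -0.0, -1.0]]
force: [-0.1, 0.0, -3.0]
finger_gap: 0.195
gripper_force: 24.4
```

Run:
```python
from h import *
st(); c,P=plate(); 
m=(abs(P[...,1])<70)&(abs(P[...,0])<32)
t=get_image("top"); T=binc(t); m=(abs(T[...,1])<66)&(abs(T[...,0])<30)&(T[...,2]<60)
print(m.sum()); S=T[m]; print(np.histogram(S[:,2],bins=[-140,-110,-100,-60,-25,-15,-5,10,30,60]))
```

```text
t 15.525 grasp bin-frame [-21.1   0.6  64.8] tooly deg -13.52 q [-0.22  0.73  0.11  1.7  -0.12  0.72 -0.28] F [-0.1  0.  -3. ] gap 16.6 24.447844326496124
plate 739 [14.6 62.5 41.1]
[[54.0, 5.0], [58.0, 56.0], [50.0, 63.0], [-22.0, 78.0], [-34.0, 56.0], [4.0, 4.0]]
dark 12 40 [-19.2  16.3  69.3] zmax 99.9
dark 25 54 [-18.   37.9  67.8] zmax 71.7
51
(array([ 0,  0,  0,  0,  0,  2, 15,  9, 25]), array([-140, -110, -100,  -60,  -25,  -15,   -5,   10,   30,   60]))
```

Call:
jog_arm(travel=[[0,0,-5],[0,0,-8],[0,0,-10],[0,0,-10],[0,0,-10],[0,0,-7],[0,0,0]], turn=[0,0,0,0,0,0,0], fingers=[13,13,13,13,13,13,13], newtons=30)

```text
time: 16.5
ee_pos: [0.6023, 0.0476, 0.228]
orientation: [[0.234, 0.972, 0.001], [0.972, -0.234, 0.0], [0.001, 0.001, -1.0]]
force: [0.5, -0.4, -2.8]
finger_gap: 0.191
gripper_force: 29.3
```

Run:
```python
from h import *
st(); c=get_image("scene"); P=binc(c); t=get_image("top"); T=binc(t)
for n,Q in (("scene",P),("top",T)):
    i=(abs(Q[...,0])<68)&(abs(Q[...,1])<98)
    print(n,np.histogram(Q[i][:,2],bins=[-135,-126,-122,-116,-110,-90,-60,-35,-22,-12,-4,4,30,60,90,130]))
    k=i&(Q[...,2]>-122)&(Q[...,2]<-90); print(k.sum(), np.percentile(Q[k],[5,50,95],axis=0).round(0).tolist() if k.sum() else "")
w=get_image("wrist"); save(w,"w2.png")
cv2.imwrite("pics/mix.png",np.hstack([cv2.resize(c["img"][180:320,215:355],(400,400),interpolation=cv2.INTER_CUBIC),cv2.resize(w["img"],(400,400))])[:,:,::-1])
```

```text
t 16.5 grasp bin-frame [-20.5   0.7 115.7] tooly deg -13.52 q [-0.23  0.66  0.13  1.65 -0.11  0.84 -0.29] F [ 0.5 -0.4 -2.8] gap 16.3 29.30496320128441
scene (array([ 105,   34,    6,    2,   50,  633,  546,  275,  382,  257, 1817,
        651,   84,  494, 1539]), array([-135, -126, -122, -116, -110,  -90,  -60,  -35,  -22,  -12,   -4,
          4,   30,   60,   90,  130]))
58 [[-67.0, -98.0, -119.0], [-56.0, -96.0, -94.0], [66.0, 83.0, -90.0]]
top (array([ 25,  25,   8,   0,   0,   0,   0,   0,  25,  60, 778, 122,  20,
        20, 122]), array([-135, -126, -122, -116, -110,  -90,  -60,  -35,  -22,  -12,   -4,
          4,   30,   60,   90,  130]))
8 [[13.0, 66.0, -121.0], [27.0, 72.0, -120.0], [33.0, 76.0, -118.0]]
```

Call:
jog_arm(travel=[[8,-8,-4],[16,-14,0],[26,-18,0],[30,-20,0],[32,-20,0],[32,-18,0],[32,-14,0],[30,-12,0],[24,-8,0],[18,-4,0],[9,0,0],[0,0,0]], turn=[0,0,0,0,0,0,0,0,0,0,0,0], fingers=[13,13,13,13,13,13,13,13,13,13,13,13], newtons=30)

```text
time: 18.15
ee_pos: [0.5299, 0.3293, 0.2312]
orientation: [[0.234, 0.972, 0.0], [0.972, -0.234, -0.0], [-0.0, 0.0, -1.0]]
force: [0.4, -0.7, -3.0]
finger_gap: 0.187
gripper_force: 29.4
```

Run:
```python
from h import *
o=st(); print(o["ee_pos"]); t=get_image("top"); T=binc(t)
i=(abs(T[...,0])<30)&(abs(T[...,1])<72)
G=np.full((21,13),np.nan)
for a in range(13):
    for b in range(21):
        m=i&(abs(T[...,0]-(a-6)*5)<2.5)&(abs(T[...,1]-(b-10)*7)<3.5)
        if m.any(): G[b,a]=np.median(T[m][:,2])
print(np.array2string(G.round(0),max_line_width=140))
s=get_image("scene"); W=cloud(s); k=(W[...,2]>.03)&(abs(W[...,0]-o["ee_pos"][0])<.1)&(abs(W[...,1]-o["ee_pos"][1])<.08)&(W[...,2]<.25)
S=W[k]; print(len(S),S[:,2].min())
cv2.imwrite("pics/m2.png",np.hstack([cv2.resize(t["img"][150:260,285:405],(400,367),interpolation=cv2.INTER_CUBIC),cv2.resize(s["img"][180:320,215:355],(367,367),interpolation=cv2.INTER_CUBIC)])[:,:,::-1])
```

```text
t 18.15 grasp bin-frame [-158.   257.1  118.9] tooly deg -13.51 q [-0.72  0.69  0.17  1.58 -0.14  0.88 -0.74] F [ 0.4 -0.7 -3. ] gap 16.0 29.375795871019363
[0.52987696 0.32932061 0.23119206]
[[  -1.   -6.  -13.  -15.  -12.  -11.  -12.  -10.  -12.  -14.  -12.   -6.   -1.]
 [  -2.   -4.  -11.  -16.   nan   nan   nan   nan   nan  -19.  -15.   -8.   -4.]
 [   1.   -7.  -13.  -16.   nan   nan   nan   nan -123.  -23.  -14.   -9.   -1.]
 [  -0.   -6.  -12.  -14.   nan   nan   nan   nan   nan  -26.  -15.   -7. -121.]
 [   1.   -5.  -12.  -18.   nan   nan   nan   nan   nan -124.  -15.   -7.   -7.]
 [   2.   -7.  -14.  -19.   nan   nan   nan   nan   nan -121.  -14.   -7.   -4.]
 [   2.   -6.  -11.  -16.   nan   nan   nan   nan   nan  -70.  -18.  -10.  -61.]
 [  -3.   -6.  -12.  -15.   nan   nan   nan   nan   nan  -22.  -17.   -7.    2.]
 [  -1.   -7.  -11.  -18.   nan   nan   nan   nan   nan -120.  -18.  -13.   -6.]
 [  -1.   -6.  -11.  -16.   nan   nan   nan   nan -122.  -20.  -18.   -8.   -3.]
 [   2.   -4.  -11.  -17.   nan   nan   nan   nan -120.  -17.  -68.   -9.   -2.]
 [  -2.   -6.  -10.  -18.   nan   nan   nan   nan   nan  -17.  -16.  -13.   -3.]
 [   1.   -1.  -11.  -14.   nan   nan   nan   nan -121.  -71.  -17.   -8.   -4.]
 [  -1.   -7.  -10.  -18.   nan   nan   nan   nan   nan -124.  -14.   -9.   -3.]
 [   1.   -4.  -11.  -16.   nan   nan   nan   nan   nan  -19.  -16.   -9.  -63.]
 [   1.   -6.  -13.  -20.   nan   nan   nan   nan   nan -123.  -19.  -13.   -3.]
 [  -0.   -6.  -10.  -19.   nan   nan   nan   nan   nan  -71.  -15.   -7.   -3.]
 [  -0.   -8.  -12.  -15.   nan   nan   nan   nan -121.  -22.  -15.  -11.   -2.]
 [  -1.   -3.  -12.  -18.   nan   nan   nan   nan   nan  -18.  -14.  -10.   -5.]
 [   2.   -3.  -11.  -17.   nan   nan   nan   nan   nan -120.  -15.   -9.   -6.]
 [  -1.   -5.  -11.  -13.  -15.  -13.  -14.  -11.  -16.  -16.  -13.  -65.   -1.]]
2381 0.17429805351504574
```

The hopper is clean and the slot open, so the tubes have gone through. Next I measure the tray's tilt before lowering it.

```bash
cat >> h.py <<'E'
def plate2(zlo=4-131):
    o=observe(); g=binf(o["ee_pos"]-o["orientation"][:,2]*hold_point_z); c=get_image("scene"); P=binc(c)-g
    m=(abs(P[...,1]-61)<5)&(P[...,2]>-95)&(P[...,2]+g[2]>zlo)&(P[...,2]<25)&(abs(P[...,0])<90)
    S=P[m]; r=cv2.convexHull(S[:,[0,2]].astype(np.float32)); print("plate rel grasp",len(S),S.mean(0).round(1),cv2.approxPolyDP(r,2.5,True)[:,0].round(0).tolist())
E
python3 - <<'E'
from h import *
plate2()
E
```

```text
plate rel grasp 714 [ 35.8  61.8 -24.1] [[81.0, -11.0], [71.0, -2.0], [2.0, 12.0], [-13.0, -5.0], [24.0, -72.0], [35.0, -75.0]]
```

Call:
jog_arm(travel=[[0,0,25],[0,0,45],[0,0,45],[0,0,40],[0,0,18],[0,0,5],[0,0,2],[0,0,0],[0,0,0],[0,4,0],[0,6,-1],[0,6,-1]], turn=[0,0,0,0,0,0,0,0,0,0,0,0], fingers=[13,13,13,13,13,13,13,20,23,24,24,24], newtons=30)

```text
time: 19.8
ee_pos: [0.5464, 0.3251, 0.0534]
orientation: [[0.234, 0.972, 0.001], [0.972, -0.234, -0.0], [0.0, 0.001, -1.0]]
force: [1.5, 0.3, -0.6]
finger_gap: 0.28
gripper_force: 0.5
```

Run:
```python
from h import *
o=st(); print(o["ee_pos"]); plate2()
```

```text
t 19.8 grasp bin-frame [-140.9  256.9  -58.9] tooly deg -13.55 q [-0.67  0.94  0.11  1.66 -0.17  0.55 -0.69] F [ 1.5  0.3 -0.6] gap 23.9 0.5072604725137353
[0.54643118 0.32513155 0.05337222]
plate rel grasp 465 [ 29.9  59.5 -20.2] [[76.0, -22.0], [71.0, -11.0], [7.0, 23.0], [-12.0, 9.0], [5.0, -58.0], [15.0, -68.0], [31.0, -59.0]]
```

Call:
jog_arm(travel=[[0,6,0],[0,6,-1],[0,6,-1],[0,6,-1],[0,6,0],[0,6,0],[0,5,0],[0,5,0],[0,3,0],[0,0,0],[0,0,0]], turn=[0,0,0,0,0,0,0,0,0,0,0], fingers=[24,24,24,24,24,24,24,24,24,24,24])

```text
time: 21.22
ee_pos: [0.5932, 0.3139, 0.0566]
orientation: [[0.234, 0.972, 0.001], [0.972, -0.234, 0.0], [0.0, 0.001, -1.0]]
force: [1.9, -0.7, -0.1]
finger_gap: 0.277
gripper_force: 0.9
```

Run:
```python
from h import *
o=st(); print(o["ee_pos"]); plate2()
```

```text
t 21.225 grasp bin-frame [-92.8 257.2 -55.7] tooly deg -13.52 q [-0.61  0.97  0.11  1.54 -0.16  0.64 -0.66] F [ 1.9 -0.7 -0.1] gap 23.6 0.9327958791720903
[0.59324289 0.31394843 0.05655584]
plate rel grasp 474 [  8.3  59.1 -38.4] [[47.0, -71.0], [49.0, -56.0], [17.0, 6.0], [12.0, 10.0], [-9.0, 7.0], [-34.0, -61.0], [-31.0, -70.0]]
```

Call:
jog_arm(travel=[[0,5,0],[0,4,0],[0,0,0],[0,0,0],[0,0,0],[0,0,-30],[0,0,-50],[0,0,-60],[0,0,-60]], turn=[0,0,0,0,0,0,0,0,0], fingers=[24,26,50,85,85,85,85,85,85])

```text
time: 22.4
ee_pos: [0.6012, 0.3119, 0.2581]
orientation: [[0.234, 0.972, -0.0], [0.972, -0.234, 0.0], [-0.0, -0.0, -1.0]]
force: [0.5, 0.2, -0.0]
finger_gap: 0.997
gripper_force: 0.0
```

Run:
```python
from h import *
o=st(); print(o["ee_pos"],o["force"]); 
for n in ("top","wrist"):
    c=get_image(n); W=cloud(c); g=c["img"].max(-1)
    k=(abs(W[...,0]-.60)<.1)&(abs(W[...,1]-.312)<.1)&(W[...,2]>.055)&(W[...,2]<.11)
    S=W[k]; print(n,len(S),np.round(cv2.minAreaRect((S[:,:2]*1000).astype(np.float32))[0:2],0).tolist(),S.mean(0).round(4),np.percentile(S[:,2],[5,25,50,75,95]).round(4))
    k=(abs(W[...,0]-.60)<.1)&(abs(W[...,1]-.312)<.1)&(W[...,2]>.01)&(W[...,2]<.05); S=W[k]; q=(S[:,:2]-[.6,.312])@np.array([U,V]).T*1000; print(" lower",np.percentile(q,[2,50,98],axis=0).round(0).tolist())
np.save("x.npy",0)
c=get_image("top"); cv2.imwrite("pics/t3.png",c["img"][:,:,::-1])
```

```text
t 22.4 grasp bin-frame [-84.5 257.2 145.8] tooly deg -13.51 q [-0.63  0.74  0.16  1.37 -0.13  1.04 -0.68] F [ 0.5  0.2 -0. ] gap 85.1 0.0
[0.60124322 0.31190657 0.25814955] [ 0.50356386  0.15205342 -0.00804408]
top 490 [[647.0, 262.0], [62.0, 129.0]] [0.6527 0.2562 0.0848] [0.059  0.0772 0.0833 0.0962 0.1062]
 lower [[-36.0, -67.0], [37.0, -41.0], [114.0, 19.0]]
wrist 3337 [[652.0, 298.0], [129.0, 130.0]] [0.6406 0.2883 0.0844] [0.0636 0.0802 0.0812 0.0926 0.1057]
 lower [[-39.0, -60.0], [33.0, -3.0], [100.0, 112.0]]
```

Call:
jog_arm(travel=[[-30,5,0],[-50,5,0],[-58,5,0],[-58,5,0],[-58,5,0],[-58,5,0],[-58,5,0],[-58,5,0],[-58,5,0],[-58,5,0],[-57,5,0],[-50,5,0]], turn=[0,0,0,0,0,0,0,0,0,0,0,0], fingers=[85,85,85,85,85,85,70,60,60,60,60,60])

```text
time: 24.05
ee_pos: [0.5062, -0.3367, 0.2547]
orientation: [[0.235, 0.972, -0.003], [0.972, -0.235, 0.001], [0.001, -0.003, -1.0]]
force: [0.1, 0.2, -0.7]
finger_gap: 0.702
gripper_force: 0.0
```

Call:
jog_arm(travel=[[0,0,0],[0,0,0],[0,0,0],[0,0,0],[0,0,0],[0,0,0],[0,0,0]], turn=[-0.14,-0.16,-0.16,-0.16,-0.15,-0.136,0], fingers=[60,60,60,60,60,60,60])

```text
time: 24.92
ee_pos: [0.507, -0.3345, 0.2549]
orientation: [[-0.62, 0.785, -0.002], [0.785, 0.62, 0.002], [0.003, -0.0, -1.0]]
force: [0.3, 0.3, -0.2]
finger_gap: 0.7
gripper_force: 0.0
```

Run:
```python
from h import *
o=st(); R=o["orientation"]
w=get_image("wrist"); W=cloud(w); k=(abs(W[...,0]-.507)<.1)&(abs(W[...,1]+.335)<.1)&(W[...,2]>.030)&(W[...,2]<.06)
S=W[k]; r=cv2.minAreaRect((S[:,:2]*1000).astype(np.float32)); print("bar",len(S),r,np.median(S[:,2]))
k=(abs(W[...,0]-.507)<.13)&(abs(W[...,1]+.335)<.13)&(W[...,2]>.0025)&(W[...,2]<.01);S=W[k]; r2=cv2.minAreaRect((S[:,:2]*1000).astype(np.float32)); print("plate",len(S),r2)
p=np.array([r[0][0]/1000,r[0][1]/1000,.0145]); print("delta mm",(R.T@(p-o["ee_pos"])*1000).round(1))
q=(S[:,:2]*1000-r[0])@np.array([[np.cos(np.radians(38.4)),np.sin(np.radians(38.4))],[-np.sin(np.radians(38.4)),np.cos(np.radians(38.4))]]).T
print("cover x,y pct",np.percentile(q,[1,99],axis=0).round(1).tolist())
t=get_image("top"); T=cloud(t); q=(T[...,:2]-[.601,.312])@np.array([U,V]).T*1000; k=(abs(q[...,0])<50)&(abs(q[...,1])<75)&(T[...,2]>.003)
for lo,hi in ((.066,.1),(.003,.03)):
    m=k&(T[...,2]>lo)&(T[...,2]<hi); print("tray",m.sum(),np.percentile(q[m],[1,50,99],axis=0).round(0).tolist(),np.percentile(T[m][:,2],[5,50,95]).round(4))
```

```text
t 24.925 grasp bin-frame [ -21.8 -393.1  142.6] tooly deg 38.32 q [ 0.6   0.64 -0.17  1.59  0.12  0.93  1.06] F [ 0.3  0.3 -0.2] gap 59.8 0.0
bar 1010 ((504.0244140625, -334.3475341796875), (11.299827575683594, 89.37788391113281), 38.4998779296875) 0.040820384224539805
plate 12112 ((507.01263427734375, -334.94189453125), (259.7304382324219, 259.7458190917969), 0.05790148302912712)
delta mm [  1.3  -2.2 240.4]
cover x,y pct [[-119.6, -86.5], [95.2, 126.4]]
tray 368 [[-8.0, -63.0], [2.0, -2.0], [15.0, 61.0]] [0.0729 0.0814 0.0862]
tray 1604 [[-49.0, -73.0], [-5.0, -0.0], [48.0, 72.0]] [0.0036 0.0086 0.0191]
```

Call:
jog_arm(travel=[[1,-1,40],[0,0,55],[0,0,60],[0,0,55],[0,0,25],[0,0,5],[0,0,0],[0,0,0],[0,0,0],[0,0,0],[0,0,0]], turn=[0,0,0,0,0,0,0,0,0,0,0], fingers=[60,60,60,60,60,60,60,20,10,5,0], newtons=40)

```text
time: 26.4
ee_pos: [0.5069, -0.3353, 0.0173]
orientation: [[-0.621, 0.784, 0.001], [0.784, 0.621, -0.001], [-0.001, 0.001, -1.0]]
force: [0.0, 1.2, 6.2]
finger_gap: 0.129
gripper_force: 40.3
```

Run:
```python
from h import *
o=st(); print(o["ee_pos"])
```

```text
t 26.4 grasp bin-frame [ -21.8 -393.8  -95. ] tooly deg 38.38 q [ 0.57  0.97 -0.1   1.75  0.2   0.43  0.99] F [0.  1.2 6.2] gap 11.1 40.28778254985809
[ 0.50693913 -0.33530175  0.01729085]
```

Call:
jog_arm(travel=[[0,0,-20],[0,0,-45],[0,0,-55],[0,0,-50],[0,0,-30],[8,12,0],[20,28,0],[28,40,0],[30,42,0],[30,42,0],[30,42,0],[30,42,0]], turn=[0,0,0,0,0,0,0,0,0,0,0,0], fingers=[0,0,0,0,0,0,0,0,0,0,0,0], newtons=40)

```text
time: 27.9
ee_pos: [0.5904, -0.04, 0.2149]
orientation: [[-0.622, 0.783, -0.003], [0.783, 0.622, 0.001], [0.003, -0.002, -1.0]]
force: [1.3, 0.2, -1.2]
finger_gap: 0.133
gripper_force: 39.2
```

Call:
jog_arm(travel=[[28,38,0],[18,26,0],[6,9,0],[0,0,0],[0,0,0],[0,0,0],[0,0,0],[0,0,0],[0,0,0],[0,0,0]], turn=[0,0,0.06,0.14,0.16,0.17,0.17,0.14,0.07,0], fingers=[0,0,0,0,0,0,0,0,0,0])

```text
time: 29.15
ee_pos: [0.615, 0.0443, 0.2149]
orientation: [[0.236, 0.972, -0.003], [0.972, -0.236, 0.0], [-0.001, -0.003, -1.0]]
force: [-0.2, -0.2, -1.9]
finger_gap: 0.129
gripper_force: 39.2
```

```bash
cat >> h.py <<'E'
def cover():
    c=get_image("scene"); P=binc(c); g=c["img"].astype(int)
    # white-ish plate/lip points visible from +x+y side: profile of min/max z by x for |y|<100
    m=(abs(P[...,0])<75)&(abs(P[...,1])<95)&(P[...,2]>-8)&(P[...,2]<120)
    for ylo,yhi in ((47,56),(60,84)):
        out=[]
        for x in range(-66,64,6):
            k=m&(abs(P[...,0]-x)<3)&(P[...,1]>ylo)&(P[...,1]<yhi)&(g.min(-1)>60)
            if k.sum()>2: out.append((x,int(np.median(P[k][:,2]))))
        print("y",ylo,out)
    k=m&(g.max(-1)<50)&(abs(P[...,1])<47)&(P[...,2]>15)&(P[...,2]<90); k&=(abs(P[...,1])>20)
    if k.sum()>3: print("bar dark",k.sum(),np.percentile(P[k],[10,50,90],axis=0).round(0).tolist())
    return c,P
E
python3 - <<'E'
from h import *
st(); cover()
E
```

```text
t 29.15 grasp bin-frame [ -7.3   0.6 102.6] tooly deg -13.64 q [-0.23  0.7   0.15  1.62 -0.13  0.84 -0.26] F [-0.2 -0.2 -1.9] gap 11.0 39.20101583003998
y 47 [(-66, 0), (-60, -1), (-54, 0), (-48, 36), (-42, 36), (-36, 1), (-30, -2), (-24, 72), (-18, 72), (-12, 72), (-6, 72), (0, 72), (6, 72), (12, 71), (18, 72), (24, 71), (30, 67), (36, 67), (42, 13), (48, 14), (54, 4), (60, 0)]
y 60 [(-66, 0), (-60, 0), (-54, 0), (-48, 1), (-42, 71), (-36, 1), (-30, 2), (-24, 72), (-18, 71), (-12, 71), (-6, 72), (0, 72), (6, 71), (12, 72), (18, 71), (24, 71), (30, 0), (36, 0), (42, 0), (48, 0), (54, 0), (60, 0)]
bar dark 54 [[-10.0, -35.0, 77.0], [-4.0, 43.0, 84.0], [-3.0, 46.0, 89.0]]
```

The cover hangs flat, underside 67 mm above the deck, front edge where expected. I lower its rear onto the catch, then open the fingers in steps so the lip drops.

Call:
jog_arm(travel=[[0,0,12],[0,0,16],[0,0,13],[0,0,5],[0,0,2],[0,0,2],[0,0,2],[0,0,2],[0,0,2],[0,0,1],[0,0,0],[0,0,0]], turn=[0,0,0,0,0,0,0,0,0,0,0,0], fingers=[0,0,0,0,11.5,12.2,13,13.7,14.3,14.8,15.2,15.2], newtons=20)

```text
time: 30.7
ee_pos: [0.6165, 0.0432, 0.1593]
orientation: [[0.238, 0.971, 0.0], [0.971, -0.238, 0.0], [0.0, 0.0, -1.0]]
force: [-0.4, 0.0, 0.1]
finger_gap: 0.176
gripper_force: 0.0
```

Run:
```python
from h import *
st(); cover()
```

```text
t 30.7 grasp bin-frame [-5.7 -0.2 47. ] tooly deg -13.75 q [-0.22  0.77  0.14  1.67 -0.15  0.71 -0.25] F [-0.4  0.   0.1] gap 15.0 0.0
y 47 [(-48, 23), (-42, 23), (-36, 23), (-30, 23), (-24, 22), (-18, 22), (-12, 21), (-6, 21), (0, 21), (6, 20), (12, 21), (18, 19), (24, 18), (30, 15), (36, 15), (42, 13), (48, 13), (54, 6), (60, 0)]
y 60 [(-66, 0), (-60, 0), (-54, 0), (-48, 22), (-42, 23), (-36, 22), (-30, 22), (-24, 22), (-18, 22), (-12, 21), (-6, 21), (0, 20), (6, 20), (12, 19), (18, 20), (24, 19), (30, 0), (36, 0), (42, 0), (48, 0), (54, 0), (60, 0)]
bar dark 142 [[-8.0, 22.0, 30.0], [-3.0, 41.0, 48.0], [-1.0, 46.0, 57.0]]
```

The lip tip is resting on top of the keeper: front underside about 14 mm, rear 18. I pull back toward the catch so the lip drops to the deck.

Call:
jog_arm(travel=[[0,-3,0],[0,-3,0],[0,-2,1],[0,0,1],[0,0,1],[0,0,0]], turn=[0,0,0,0,0,0], fingers=[15.2,15.2,15.6,16,16,16])

```text
time: 31.5
ee_pos: [0.6092, 0.0449, 0.1564]
orientation: [[0.238, 0.971, 0.001], [0.971, -0.238, -0.0], [0.0, 0.001, -1.0]]
force: [2.3, -0.7, 0.9]
finger_gap: 0.184
gripper_force: 1.1
```

Run:
```python
from h import *
st(); cover()
```

```text
t 31.5 grasp bin-frame [-13.1  -0.2  44.1] tooly deg -13.76 q [-0.22  0.77  0.14  1.69 -0.15  0.69 -0.25] F [ 2.3 -0.7  0.9] gap 15.7 1.0648947511799634
y 47 [(-60, 26), (-54, 25), (-48, 24), (-42, 23), (-36, 21), (-30, 20), (-24, 18), (-18, 17), (-12, 16), (-6, 15), (0, 13), (6, 11), (12, 11), (18, 7), (24, 6), (30, 0), (36, 0), (42, 13), (48, 13), (54, 8), (60, 0)]
y 60 [(-66, 0), (-60, 24), (-54, 24), (-48, 23), (-42, 22), (-36, 20), (-30, 19), (-24, 18), (-18, 17), (-12, 15), (-6, 15), (0, 13), (6, 12), (12, 10), (18, 0), (24, 0), (30, 0), (36, 0), (42, 0), (48, 0), (54, 0), (60, 0)]
bar dark 118 [[-17.0, 24.0, 29.0], [-11.0, 42.0, 46.0], [-8.0, 46.0, 52.0]]
```

Now the cover is tilted about 12° with its lip on the deck, tip near x=29. I push it towards the keeper.

Call:
jog_arm(travel=[[0,2,0],[0,2,0],[0,2,0],[0,2,0],[0,2,0],[0,2,0],[0,2,0],[0,2,0],[0,2,0],[0,0,0]], turn=[0,0,0,0,0,0,0,0,0,0], fingers=[16,16,16,16,16,16,16,16,16,16])

```text
time: 32.8
ee_pos: [0.6216, 0.0422, 0.1571]
orientation: [[0.237, 0.971, -0.009], [0.972, -0.237, 0.002], [-0.0, -0.01, -1.0]]
force: [-12.4, 2.5, 15.5]
finger_gap: 0.187
gripper_force: 12.7
```

Run:
```python
from h import *
st(); cover()
```

```text
t 32.8 grasp bin-frame [-0.3  0.1 44.8] tooly deg -13.71 q [-0.21  0.78  0.13  1.64 -0.15  0.74 -0.25] F [-12.4   2.5  15.5] gap 16.0 12.712409365922213
y 47 [(-54, 43), (-48, 41), (-42, 38), (-36, 35), (-30, 31), (-24, 27), (-18, 24), (-12, 22), (-6, 19), (0, 16), (6, 12), (12, 8), (18, 3), (24, 0), (30, -1), (36, 1), (42, 13), (48, 14), (54, 6), (60, 0)]
y 60 [(-66, 0), (-60, 0), (-54, 0), (-48, 40), (-42, 37), (-36, 33), (-30, 30), (-24, 28), (-18, 24), (-12, 21), (-6, 18), (0, 15), (6, 12), (12, 8), (18, 0), (24, 0), (30, 0), (36, 0), (42, 0), (48, 0), (54, 0), (60, 0)]
bar dark 106 [[-10.0, 25.0, 32.0], [-0.0, 43.0, 51.0], [5.0, 46.0, 56.0]]
```

The lip dipped into the mouth and caught on the hopper edge, tilting the cover to about 28°. I pulled back too far last time. I'll back off, re-grip so the bar squares up, and retry with the lip landing between the mouth and the keeper.

Call:
jog_arm(travel=[[0,-3,0],[0,-4,0],[0,-4,0],[0,-3,-1],[0,0,0],[0,0,0],[0,0,-1],[0,0,-3],[0,0,-6],[0,0,-10],[0,0,-10],[0,0,0]], turn=[0,0,0,0,0,0,0,0,0,0,0,0], fingers=[16,16,16,16,14,12,5,0,0,0,0,0], newtons=60)

```text
time: 34.35
ee_pos: [0.6134, 0.0441, 0.1886]
orientation: [[0.238, 0.971, 0.003], [0.971, -0.238, 0.0], [0.001, 0.002, -1.0]]
force: [0.9, 0.7, -1.7]
finger_gap: 0.158
gripper_force: 58.4
```

Run:
```python
from h import *
st(); cover()
```

```text
t 34.35 grasp bin-frame [-8.9  0.  76.3] tooly deg -13.75 q [-0.23  0.73  0.15  1.65 -0.14  0.77 -0.26] F [ 0.9  0.7 -1.7] gap 13.5 58.42294245958328
y 47 [(-66, 0), (-60, 69), (-54, 67), (-48, 63), (-42, 61), (-36, 57), (-30, -1), (-24, 55), (-18, 51), (-12, 50), (-6, 47), (0, 44), (6, 41), (12, 37), (18, 33), (24, -1), (30, 0), (36, 0), (42, 13), (48, 13), (54, 8), (60, 0)]
y 60 [(-66, 0), (-60, 1), (-54, 66), (-48, 64), (-42, 61), (-36, 59), (-30, 56), (-24, 54), (-18, 51), (-12, 49), (-6, 46), (0, 43), (6, 41), (12, 37), (18, 0), (24, 0), (30, 0), (36, 0), (42, 0), (48, 0), (54, 0), (60, 0)]
bar dark 121 [[-17.0, 25.0, 63.0], [-9.0, 43.0, 81.0], [-4.0, 46.0, 87.0]]
```

It is now clamped with the rear about 24° up, which is a usable tilt. I carry the lip tip to just above the deck in front of the keeper.

Call:
jog_arm(travel=[[0,4,4],[0,5,7],[0,4,7],[0,1,5],[0,0,2],[0,0,0]], turn=[0,0,0,0,0,0], fingers=[0,0,0,0,0,0], newtons=60)

```text
time: 35.15
ee_pos: [0.626, 0.0408, 0.1621]
orientation: [[0.238, 0.971, -0.0], [0.971, -0.238, 0.0], [-0.0, -0.0, -1.0]]
force: [0.3, -0.5, -0.1]
finger_gap: 0.157
gripper_force: 58.4
```

Run:
```python
from h import *
st(); c,P=cover(); print([ (x,int(np.median(P[k][:,2]))) for x in range(10,60,3) for k in [(abs(P[...,0]-x)<1.5)&(abs(P[...,1])<52)&(P[...,2]>-15)&(P[...,2]<35)] if k.sum()>3])
cv2.imwrite("pics/s6.png",cv2.resize(c["img"][190:290,220:345],(750,600),interpolation=cv2.INTER_CUBIC)[:,:,::-1])
```

```text
t 35.15 grasp bin-frame [ 4.1 -0.2 49.8] tooly deg -13.75 q [-0.21  0.78  0.14  1.63 -0.14  0.74 -0.25] F [ 0.3 -0.5 -0.1] gap 13.4 58.360874354839325
y 47 [(-66, 0), (-60, 0), (-54, 0), (-48, 44), (-42, 42), (-36, 38), (-30, 37), (-24, 34), (-18, 31), (-12, 28), (-6, 26), (0, 23), (6, 20), (12, 18), (18, 15), (24, 10), (30, 3), (36, 4), (42, 13), (48, 13), (54, 8), (60, 0)]
y 60 [(-66, 0), (-60, 0), (-54, 0), (-48, 0), (-42, 40), (-36, 37), (-30, 35), (-24, 34), (-18, 31), (-12, 28), (-6, 25), (0, 23), (6, 20), (12, 18), (18, 15), (24, 11), (30, 0), (36, 0), (42, 0), (48, 0), (54, 0), (60, 0)]
bar dark 110 [[-4.0, 25.0, 37.0], [4.0, 43.0, 54.0], [9.0, 45.0, 60.0]]
[(10, 19), (13, 17), (16, 16), (19, 14), (22, 13), (25, 10), (28, 9), (31, 8), (37, 13), (40, 13), (43, 13), (46, 13), (49, 13), (52, 13), (55, 5), (58, 0)]
```

View pics/s6.png

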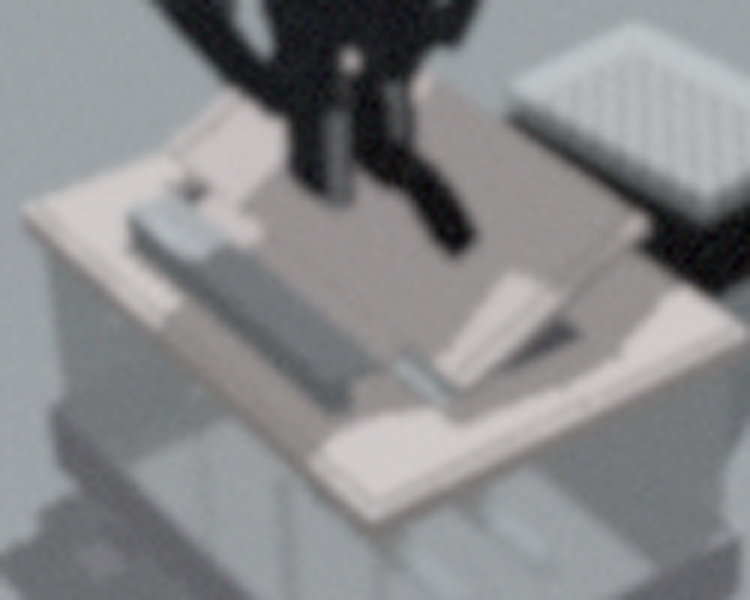

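The picture shows the cover tilted with its lip in front of the keeper. Tubes lie inside the bin near (470,530). Slope is about 22°, with the lip top low enough for the gap, so I push in.

Call:
jog_arm(travel=[[0,2,0],[0,2,0],[0,2,0],[0,2,0],[0,1,0],[0,0,0]], turn=[0,0,0,0,0,0], fingers=[0,0,0,0,0,0])

```text
time: 35.95
ee_pos: [0.6346, 0.0387, 0.162]
orientation: [[0.238, 0.971, -0.001], [0.971, -0.238, 0.0], [-0.0, -0.001, -1.0]]
force: [-0.4, -0.2, -2.3]
finger_gap: 0.158
gripper_force: 59.6
```

Run:
```python
from h import *
st(); c,P=cover(); print([ (x,int(np.median(P[k][:,2]))) for x in range(10,60,3) for k in [(abs(P[...,0]-x)<1.5)&(abs(P[...,1])<52)&(P[...,2]>-15)&(P[...,2]<35)] if k.sum()>3])
```

```text
t 35.95 grasp bin-frame [13.  -0.2 49.7] tooly deg -13.75 q [-0.21  0.79  0.14  1.61 -0.14  0.76 -0.25] F [-0.4 -0.2 -2.3] gap 13.5 59.57350730895996
y 47 [(-66, 0), (-60, 0), (-54, 0), (-48, 1), (-36, 44), (-30, 40), (-24, 38), (-18, 35), (-12, 33), (-6, 30), (0, 27), (6, 24), (12, 22), (18, 19), (24, 16), (30, 10), (36, 6), (42, 12), (48, 13), (54, 6), (60, 0)]
y 60 [(-66, 0), (-60, 0), (-54, 0), (-48, 0), (-42, 0), (-36, 42), (-30, 40), (-24, 38), (-18, 35), (-12, 32), (-6, 29), (0, 27), (6, 24), (12, 21), (18, 18), (24, 16), (30, 11), (36, 0), (42, 0), (48, 0), (54, 0), (60, 0)]
bar dark 107 [[5.0, 25.0, 36.0], [13.0, 43.0, 55.0], [18.0, 46.0, 60.0]]
[(10, 23), (13, 21), (16, 19), (19, 18), (22, 17), (25, 16), (28, 14), (31, 12), (34, 11), (37, 13), (40, 13), (43, 13), (46, 13), (49, 13), (52, 12), (55, 5), (58, 0)]
```

The lip is under the keeper, tip about 5 mm in. I let the rear settle onto the catch, the fingers following the bar.

Call:
jog_arm(travel=[[0,0,0],[0,-1,1],[0,-1,1],[0,-1,1],[0,-1,1],[0,-1,1],[0,0,1],[0,0,0]], turn=[0,0,0,0,0,0,0,0], fingers=[15,16,16,16,16,16,16,16], newtons=20)

```text
time: 37.0
ee_pos: [0.6295, 0.0401, 0.156]
orientation: [[0.237, 0.971, -0.001], [0.971, -0.237, 0.0], [-0.0, -0.001, -1.0]]
force: [-2.0, 1.5, -0.2]
finger_gap: 0.19
gripper_force: 0.9
```

Run:
```python
from h import *
st(); c,P=cover(); print([ (x,int(np.median(P[k][:,2]))) for x in range(10,60,3) for k in [(abs(P[...,0]-x)<1.5)&(abs(P[...,1])<52)&(P[...,2]>-15)&(P[...,2]<35)] if k.sum()>3])
```

```text
t 37.0 grasp bin-frame [ 7.8 -0.1 43.7] tooly deg -13.74 q [-0.21  0.79  0.14  1.63 -0.15  0.74 -0.25] F [-2.   1.5 -0.2] gap 16.2 0.8844927011523396
y 47 [(-66, 0), (-42, 21), (-36, 21), (-30, 19), (-24, 18), (-18, 17), (-12, 16), (-6, 14), (0, 13), (6, 12), (12, 11), (18, 10), (24, 8), (30, 7), (36, 4), (42, 13), (48, 13), (54, 8), (60, 0)]
y 60 [(-66, 0), (-60, 0), (-54, 0), (-48, 0), (-42, 0), (-36, 20), (-30, 19), (-24, 18), (-18, 17), (-12, 16), (-6, 15), (0, 13), (6, 12), (12, 11), (18, 10), (24, 9), (30, 8), (36, 0), (42, 0), (48, 0), (54, 0), (60, 0)]
bar dark 125 [[3.0, 25.0, 22.0], [7.0, 42.0, 41.0], [11.0, 46.0, 48.0]]
[(10, 12), (13, 11), (16, 10), (19, 10), (22, 9), (25, 8), (28, 8), (31, 8), (34, 13), (37, 13), (40, 13), (43, 13), (46, 13), (49, 13), (52, 13), (55, 5), (58, 0)]
```

Tilt is 10°, the lip is in and the rear sits on the catch. I press the plate down with the fingertips astride the bar.

Call:
jog_arm(travel=[[0,0,3],[0,-1,3],[0,-1,2],[0,-1,2],[0,-1,2],[0,-1,2],[0,-1,2],[0,0,2],[0,0,2],[0,0,2],[0,0,1],[0,0,0]], turn=[0,0,0,0,0,0,0,0,0,0,0,0], fingers=[17,18,19,19,19,19,19,19,19,19,19,19])

```text
time: 38.55
ee_pos: [0.6245, 0.0412, 0.1353]
orientation: [[0.238, 0.971, 0.001], [0.971, -0.238, 0.0], [0.001, 0.001, -1.0]]
force: [-2.4, -0.5, 16.4]
finger_gap: 0.223
gripper_force: 8.0
```

Run:
```python
from h import *
st(); c,P=cover()
```

```text
t 38.55 grasp bin-frame [ 2.6 -0.2 23. ] tooly deg -13.76 q [-0.21  0.81  0.13  1.66 -0.15  0.68 -0.24] F [-2.4 -0.5 16.4] gap 19.1 7.991284167583217
y 47 [(-66, 0), (-60, 0), (-54, 0), (-48, 0), (-42, 4), (-36, 4), (-30, 4), (-24, 4), (-18, 4), (-12, 4), (-6, 4), (0, 4), (6, 4), (12, 4), (18, 4), (24, 4), (30, 4), (36, 8), (42, 12), (48, 13), (54, 6), (60, -1)]
y 60 [(-66, 0), (-60, 0), (-54, 0), (-48, 0), (-42, 5), (-36, 5), (-30, 5), (-24, 4), (-18, 5), (-12, 4), (-6, 4), (0, 4), (6, 4), (12, 4), (18, 4), (24, 4), (30, 4), (36, 0), (42, 0), (48, 0), (54, 0), (60, 0)]
bar dark 118 [[-2.0, 25.0, 19.0], [3.0, 40.0, 33.0], [5.0, 45.0, 40.0]]
```

It lies flat. I release and retreat straight up.

Call:
jog_arm(travel=[[0,-1,-2],[0,0,-6],[0,0,-15],[0,0,-30],[0,0,-45],[0,0,-45],[-20,-40,0],[-20,-55,0],[-20,-55,0],[0,0,0]], turn=[0,0,0,0,0,0,0,0,0,0], fingers=[22,22,22,22,22,22,22,22,22,22])

```text
time: 39.85
ee_pos: [0.4562, 0.0177, 0.2762]
orientation: [[0.239, 0.971, -0.008], [0.971, -0.239, -0.0], [-0.002, -0.008, -1.0]]
force: [1.5, 0.4, 1.2]
finger_gap: 0.255
gripper_force: 0.0
```

Run:
```python
from h import *
st(); c,P=cover(); t=get_image("top"); T=binc(t)
k=(abs(T[...,0])<25)&(abs(T[...,1])<60)&(T[...,2]>30)&(T[...,2]<60); S=T[k]; print("bar top",len(S),cv2.minAreaRect(S[:,:2].astype(np.float32)),np.median(S[:,2]))
for x in range(-66,60,6):
    k=(abs(T[...,0]-x)<3)&(abs(T[...,1])<15); k2=(abs(T[...,0]-x)<3)&(abs(abs(T[...,1])-72)<10)
    print(x,np.median(T[k][:,2]).round(0),np.median(T[k2][:,2]).round(1),end="; ")
W=cloud(t); q=(W[...,:2]-[.601,.312])@np.array([U,V]).T*1000; k=(abs(q[...,0])<30)&(abs(q[...,1])<65)&(W[...,2]>.066)&(W[...,2]<.1); print("\ntray bar",k.sum(),np.median(q[k],0),np.median(W[k][:,2]))
g=t["img"]; print(c["img"].shape)
```

```text
t 39.85 grasp bin-frame [-155.1  -63.2  163.8] tooly deg -13.83 q [-0.26  0.41  0.17  2.   -0.1   0.75 -0.26] F [1.5 0.4 1.2] gap 21.8 0.0
y 47 [(-66, 0), (-60, 0), (-54, 0), (-42, 4), (-36, 5), (-30, 4), (-24, 4), (-18, 4), (-12, 4), (-6, 4), (0, 4), (6, 4), (12, 4), (18, 4), (24, 4), (30, 4), (36, 4), (42, 12), (48, 13), (54, 7), (60, 0)]
y 60 [(-66, 0), (-60, 0), (-54, 0), (-48, 0), (-42, 4), (-36, 4), (-30, 5), (-24, 4), (-18, 5), (-12, 4), (-6, 4), (0, 4), (6, 5), (12, 4), (18, 4), (24, 5), (30, 5), (36, 0), (42, 0), (48, 0), (54, 0), (60, 0)]
bar dark 169 [[-1.0, -34.0, 18.0], [3.0, 31.0, 33.0], [4.0, 45.0, 40.0]]
bar top 93 ((0.8782138824462891, 31.185455322265625), (29.902938842773438, 12.45937728881836), 86.55702209472656) 40.50299351771688
-66 -1.0 -1.2; -60 0.0 0.2; -54 3.0 0.7; -48 17.0 2.3; -42 18.0 1.7; -36 10.0 5.9; -30 5.0 6.3; -24 nan 5.6; -18 nan 6.6; -12 nan 6.2; -6 nan 6.6; 0 nan 7.3; 6 nan 6.5; 12 nan 7.1; 18 6.0 6.7; 24 6.0 5.9; 30 6.0 6.1; 36 6.0 5.9; 42 14.0 1.6; 48 15.0 0.9; 54 15.0 1.5; 
tray bar 369 [ 1.69327695 -1.196905  ] 0.0810884065690693
(480, 640, 3)
  return _methods._mean(a, axis=axis, dtype=dtype,
  ret = ret.dtype.type(ret / rcount)
```

Run:
```python
from h import *
import pickle
for n,c in (("start",pickle.load(open("top0.pkl","rb"))),("now",get_image("top"))):
    T=binc(c); k=(abs(T[...,1]-2)<18)&(T[...,0]<-30)&(T[...,0]>-66)&(T[...,2]>13)&(T[...,2]<24); S=T[k]; print(n,k.sum(),np.percentile(S[:,0],[2,25,50,75,98]).round(1))
k=(abs(T[...,0])<28)&(T[...,2]>3.2)&(T[...,2]<9)&(abs(T[...,1])<98); print("plate y",np.percentile(T[k][:,1],[.5,99.5]))
s=get_image("scene"); P=binc(s); g=s["img"]; k=(g.max(-1)<50)&(abs(P[...,0])<20)&(abs(P[...,1])<70)&(P[...,2]>30)&(P[...,2]<45); print("bar y",np.percentile(P[k][:,1],[1,99]))
```

```text
start 91 [-52.  -49.8 -46.3 -44.1 -39.7]
now 30 [-51.9 -49.5 -46.5 -44.4 -39.2]
plate y [-20.99145606  96.92320051]
bar y [-35.82487432  46.06029853]
```

```bash
python3 -c "
from workcell import sign_off; print(sign_off())"
```

```text
the job is handed in; nothing more can be done
None
```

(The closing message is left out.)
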